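# Clear and burnish the brass seam of a stone plaque, gently

## Robot

A 7-joint arm with a two-finger parallel gripper is mounted at the origin on the work surface. World frame = base frame: x ahead of the robot, y to its left, z up, the work surface at z = 0. Lengths are in m, angles in rad, forces in N, time in s.
With the tool pointing down it reaches from about 0.425 to 0.875 m from the base axis. Payload 4.7 kg.
Tool frame: the origin (TCP) lies midway between the tips of the shut fingers; the grasp point (between the pads) lies 19 mm behind it; z points along the fingers, y is the line along which they close (so a half turn about z gives the same grasp; the last joint's range is limited). The gripper opens to 87 mm and grips with 3 to 60 N. Pads are 19 mm wide; open, the fingers measure 117 mm over their backs; the gripper's body (75 mm by 190 mm) begins 51 mm behind the grasp point.
Start: joints at [-1.329, 0.321, -0.07, 1.45, 0.023, 1.371, -0.057], TCP at [0.147, 0.633, 0.223] pointing down, gripper open.
Joint ranges: [-2.86, 2.86], [-0.3, 2.09], [-1.38, 1.24], [0.06, 2.45], [-1.56, 4.7], [0.09, 2.05], [-2.69, 2.69]. Speed limits (rad/s): [2.57, 2.57, 3.14, 3.14, 3.14, 3.14, 3.14].

## Interface

Orientations are given as a rotation vector (axis times angle).
In Python, from bench import ctrl gives the robot as it stands. The module is installed in compiled form; this text tells all that it offers.
- The arm moves only by the tool carry_out, never from a script. Its argument "steps" is a list of rows, each a list of 7 numbers: the turn, a rotation vector about the world's x, y, z in degrees, then the shift along the world's x, y, z in cm, then the opening, from 0 (shut) to 1 (fully open). A call has 1 to 12 rows; each row is the pose to reach, as a shift and turn from the pose commanded when the call began; what a row does not reach only later rows make up. A row lasts 1/10 s, in which the tool goes at most 50 mm and 8.59 degrees, less where a joint would pass 70% of its speed; a pose out of reach is approached as far as the arm can. A call with a gripper value outside its range is refused whole. The fingers move at their own pace and stop on an object; "squeeze" is the grip in N (left out, the last holds). Time passes only in rows, so rows that repeat a pose let the fingers close. It gives the time, the measured TCP pose, the force, the opening and the grip force at its end, in the units of the state.
- ctrl.get_state(): the state, without advancing time (a new reading comes with each control period).
- ctrl.get_image(name): name is "side" or "top"; returns a dict with "pixels" (480x640x3 uint8, red, green, blue), "camera_matrix" (3x3 intrinsics, pixels), "cam_to_world" (4x4, takes a point from camera to world coordinates). Camera axes: x right, y down, z forward; pixel columns grow to the right and rows downward; lengths in m; the calibration is good to about 2 mm. A picture is of the moment at which its call begins. There is no depth.
- ctrl.close_job(): hands the job in; it is judged then, once.
The state is a dict: "time": time; "joint_positions": joint angles; "qd": joint speeds; "joint_torque": joint torques, N m; "position": TCP position; "tool_rot": TCP orientation; "ft_force": force on the tool from outside, world axes, zero at the start; "torque": the same for the moment, N m; "grip_width": opening from 0.0 (shut) to 1.0 (fully open); "grip_force": force on a finger pad.
Only numpy, scipy, OpenCV 4.12 (cv2) and the standard library are available. Lean on these libraries where they do the work, as an engineer would, in place of code of your own. Each camera call takes 0.05 s, during which the arm holds its last target. There are 200 camera calls.

## Task

Lift the freshly glued blue stone box off the plaque and set it gently, upright and lengthwise, in the middle of the empty bay of the wooden tray: its walls are thin, so hold it with the lightest grip and do not drop it. Then take the yellow-handled burnisher from its fork and run its sprung tip slowly (about 30 mm per second, lightly pressed, the spring about half in and never bottomed) along the whole brass seam from the black-dot end round the corner to the other end, touching the plaque nowhere else. Hang the burnisher back upright in its fork and leave the other things on the bench where they are.

Things in the scene. Friction and masses are not known exactly. Their poses are not given: they have to be found in the camera images.
- plaque: white marble plaque on a wooden block, fixed, 170 (its x) x 120 (its y) x 40 mm tall; origin at the centre of its underside. The L-shaped flush brass seam, 14 mm wide, is on its top
- seam0 (a point): start of the seam's centre line, at the black dot, on the plaque's top face (plaque frame -65, -35, 40 mm)
- seam1 (a point): point 1 on the seam's centre line, 25 mm on from the last
- seam2 (a point): point 2 on the seam's centre line, 25 mm on from the last
- seam3 (a point): point 3 on the seam's centre line, 25 mm on from the last
- seam4 (a point): point 4 on the seam's centre line, 25 mm on from the last
- seam5 (a point): corner of the seam, 23 mm on from point 4; here it turns left by 90 degrees, to the plaque's +y
- seam6 (a point): point 6 of the seam, 25 mm past the corner
- seam7 (a point): point 7 of the seam, 25 mm on
- seam8 (a point): end point of the seam, 25 mm on (plaque frame 58, 40, 40 mm)
- burnisher: burnishing tool hanging upright: square yellow handle 26 x 26 mm (sides along its x and y) from 80 to 150 mm up, brass collar 44 mm across from 74 to 80 mm, steel shaft 14 mm across from 28 to 74 mm, sprung tip below. Origin at the bottom of the unpressed tip, z up along the tool; 165 g
- tip_point (a point): the bottom of the round-nosed sprung tip (6 mm radius); it moves up the tool as the spring is pressed
- burnisher_tip (a joint): how far the sprung tip is pressed in, 0 (out) to 0.012 m (bottomed); it presses with 0.8 N + 0.4 N per mm
- fork: fixed fork stand: two aluminium prongs along its x, 62 mm long, tops 90 mm up, 26 mm gap between them (y), open towards its -x, joined by a post at its +x that is no taller than the prongs; foot 100 x 90 x 10 mm. Origin on the bench under the middle of the gap. The burnisher hangs in the middle by its collar, its origin 16 mm up
- stone_box: blue stone box with brass trim, 110 (its x) x 44 (its y) x 40 mm tall, 0.25 kg, lying across the seam on the plaque; origin at the centre of its underside. Fragile
- tray: fixed shallow wooden tray, 140 (its x) x 173 (its y) mm, rims 12 mm tall, floor 6 mm thick, lined in blue, with a divider along its x making two bays of 130 x 79 mm; origin at the centre of its underside
- bay (a point): centre of the empty bay's floor (42 mm to the tray's +y from its centre, 6 mm up); axes as the tray, long side of the bay along x
- bottle: amber glass bottle, 72 mm across, 220 mm tall; bystander, origin at its underside centre
- jar: clear jar with green cap, 84 mm across, 140 mm tall; bystander, origin at its underside centre
- tub: open white plastic tub, 96 mm across, 105 mm tall; bystander, origin at its underside centre
- buff: cream spool-shaped pair of buffing wheels lying flat, 94 mm across, 60 mm tall; bystander, origin at its underside centre
- wax: dark green bar of polishing compound, 50 x 130 x 40 mm tall; bystander, origin at its underside centre
- brush: small flat brush with a wooden handle, lying flat; bystander, origin at its underside
- green_box: finished green stone box lying in the other bay of the tray, 100 x 40 x 36 mm tall (long side along its x); bystander, origin at its underside centre
Mind the look-alikes: they are no part of the job. What is meant by the stone_box is not purple or red, and is the smaller of those in its own colour.

How it is judged:
On the way, in this order (a step that is already met when the one before it is completed fails the run):
1. blue stone box set down and released in the empty bay (x of stone_box in the frame of bay between -0.014 and 0.014 m and y of stone_box in the frame of bay between -0.018 and 0.018 m and z of stone_box in the frame of bay between -0.004 and 0.006 m and angle between stone_box's own z axis and vertical below 0.1 rad and linear speed of stone_box below 0.02 m/s and contact force between the fingers and stone_box below 0.1 N), for 0.2 s.
2. burnisher tip pressing on the seam at point 0 of 0 to 8, within 8 mm (contact force between burnisher and plaque above 0.3 N and distance between tip_point and seam0 below 0.008 m), for 0.04 s.
3. burnisher tip pressing on the seam at point 1 of 0 to 8, within 8 mm (contact force between burnisher and plaque above 0.3 N and distance between tip_point and seam1 below 0.008 m), for 0.04 s.
4. burnisher tip pressing on the seam at point 2 of 0 to 8, within 8 mm (contact force between burnisher and plaque above 0.3 N and distance between tip_point and seam2 below 0.008 m), for 0.04 s.
5. burnisher tip pressing on the seam at point 3 of 0 to 8, within 8 mm (contact force between burnisher and plaque above 0.3 N and distance between tip_point and seam3 below 0.008 m), for 0.04 s.
6. burnisher tip pressing on the seam at point 4 of 0 to 8, within 8 mm (contact force between burnisher and plaque above 0.3 N and distance between tip_point and seam4 below 0.008 m), for 0.04 s.
7. burnisher tip pressing on the seam at point 5 of 0 to 8, within 8 mm (contact force between burnisher and plaque above 0.3 N and distance between tip_point and seam5 below 0.008 m), for 0.04 s.
8. burnisher tip pressing on the seam at point 6 of 0 to 8, within 8 mm (contact force between burnisher and plaque above 0.3 N and distance between tip_point and seam6 below 0.008 m), for 0.04 s.
9. burnisher tip pressing on the seam at point 7 of 0 to 8, within 8 mm (contact force between burnisher and plaque above 0.3 N and distance between tip_point and seam7 below 0.008 m), for 0.04 s.
10. burnisher tip pressing on the seam at point 8 of 0 to 8, within 8 mm (contact force between burnisher and plaque above 0.3 N and distance between tip_point and seam8 below 0.008 m), for 0.04 s.
At the end, for the whole second after the job is handed in: The stone box rests released and upright in the empty bay, within 14 mm lengthwise and 18 mm crosswise of its middle; the burnisher hangs at rest and upright in the fork, its collar on the prongs, within 12 mm along and 7 mm across the gap (all of step 1 and x of burnisher in the frame of fork between -0.012 and 0.012 m and y of burnisher in the frame of fork between -0.007 and 0.007 m and z of burnisher in the frame of fork between 0.011 and 0.021 m and angle between burnisher's own z axis and vertical below 0.08 rad and linear speed of burnisher below 0.02 m/s); the robot touches nothing.
It fails at once if stone box squeezed by more than 80 N in all (40 N a finger) (contact force between the fingers and stone_box above 80 N).
It fails at once if stone box dropped from more than about 5 mm, pressed on the tray with more than 50 N, knocked against the green box, tipped by more than 0.5 rad, or down on the bench ((contact force between anything else and stone_box below 0.1 N and linear speed of stone_box above 0.3 m/s) or contact force between stone_box and tray above 50 N or contact force between stone_box and green_box above 3 N or height (world z) of stone_box below 0.003 m or angle between stone_box's own z axis and vertical above 0.5 rad).
It fails at once if burnisher pressed on the plaque with more than 6.5 N, or moved faster than 0.09 m/s while pressing on it (contact force between burnisher and plaque above 6.5 N or (contact force between burnisher and plaque above 0.3 N and linear speed of burnisher above 0.09 m/s)).
It fails at once if burnisher touching the plaque more than 11 mm off the seam's centre line (contact force between burnisher and plaque above 0.3 N and not ((x of tip_point in the frame of plaque between -0.08 and 0.07 m and y of tip_point in the frame of plaque between -0.046 and -0.024 m) or (x of tip_point in the frame of plaque between 0.047 and 0.069 m and y of tip_point in the frame of plaque between -0.046 and 0.05 m))).
It fails at once if a bystander moved by more than 15 mm (distance of any of bottle, jar, tub, buff, wax, brush, green_box from where it was at the start of the episode above 0.015 m).
It also fails if it takes over 72 s, if anything falls off the work surface, if the arm or the gripper's body presses on something with over 40 N, if the wrist force passes 120 N, or if a joint passes its speed limit or range.

## Working session

There is one attempt and no reset: what is moved stays moved. The work goes in short steps, Python scripts to look and compute and a tool call to move; the robot and the scene stay as the last step left them, time stands still between calls to the robot, and variables do not carry over. Pictures are saved under pics/ and viewed, at most 11 in all, crops included, and the job is handed in when it is done.

Besides the shell and the picture viewer there is one more tool, called after "Emit:" by a JSON object that holds its "api" and its "payload", one argument or row to a line. carry_out: Moves the arm, as the interface text tells. Its arguments: {"type":"object","properties":{"steps":{"type":"array","items":{"type":"array","items":{"type":"number"}}},"squeeze":{"type":"number"}},"required":["steps"]}

```bash
mkdir -p pics
cat > h.py <<'E'
import numpy as np, cv2
from bench import ctrl
def snap(n,f=None):
    d=ctrl.get_image(n); im=cv2.cvtColor(np.asarray(d["pixels"]),cv2.COLOR_RGB2BGR)
    if f: cv2.imwrite("pics/"+f,im)
    return im,np.array(d["camera_matrix"]),np.array(d["cam_to_world"])
def ray(uv,K,T):
    d=T[:3,:3]@np.linalg.solve(K,[uv[0],uv[1],1.]); return T[:3,3],d
def onz(uv,K,T,z):
    o,d=ray(uv,K,T); return o+d*(z-o[2])/d[2]
def proj(p,K,T):
    c=T[:3,:3].T@(np.array(p)-T[:3,3]); q=K@c; return q[:2]/q[2]
def tri(u1,K1,T1,u2,K2,T2):
    o1,d1=ray(u1,K1,T1);o2,d2=ray(u2,K2,T2)
    s=np.linalg.lstsq(np.c_[d1,-d2],o2-o1,rcond=None)[0]
    a=o1+s[0]*d1;b=o2+s[1]*d2
    return (a+b)/2,np.linalg.norm(a-b)
E
python3 - <<'E'
from h import *
np.set_printoptions(precision=4,suppress=True)
for n in("top","side"):
    im,K,T=snap(n,n+"0.png"); print(K,T)
print(ctrl.get_state())
E
```

```text
[[546.3909   0.     326.8428]
 [  0.     546.3909 239.4073]
 [  0.       0.       1.    ]] [[ 0.0552 -0.9775  0.2034  0.247 ]
 [-0.9985 -0.0543  0.01    0.0043]
 [ 0.0013 -0.2037 -0.979   1.4091]
 [ 0.      0.      0.      1.    ]]
[[511.8189   0.     324.8571]
 [  0.     511.8189 232.8109]
 [  0.       0.       1.    ]] [[ 0.9987 -0.0267  0.0433  0.4472]
 [-0.0507 -0.5923  0.8042 -1.0654]
 [ 0.0041 -0.8053 -0.5928  0.8641]
 [ 0.      0.      0.      1.    ]]
{'time': 0.1, 'joint_positions': array([-1.329 ,  0.3217, -0.0701,  1.4515,  0.0226,  1.3708, -0.0569]), 'qd': array([-0.0011, -0.0016,  0.0007, -0.0012, -0.0005, -0.002 ,  0.    ]), 'joint_torque': array([ -0.0003, -49.256 ,  -0.4059, -31.3408,  -0.0642,   0.0393,
         0.0001]), 'position': array([0.1467, 0.6327, 0.2216]), 'tool_rot': array([-0.3569, -3.1211,  0.0026]), 'ft_force': array([ 0.0094, -1.2607, -0.4841]), 'torque': array([ 0.0173,  0.0077, -0.0316]), 'grip_force': 0.0, 'grip_width': 1.0037532886933072}
```

View pics/top0.png

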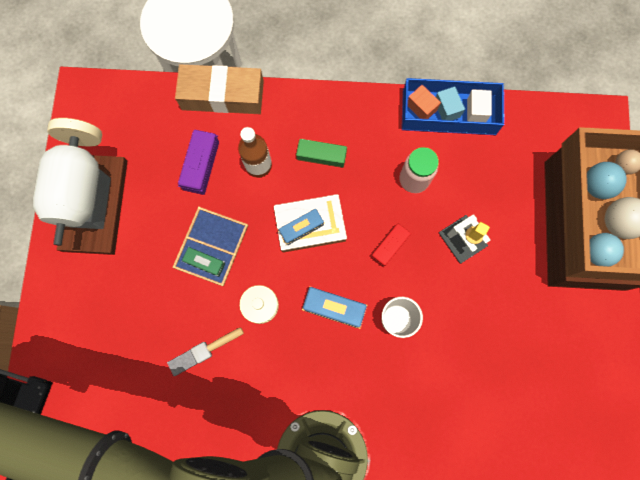

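View pics/side0.png

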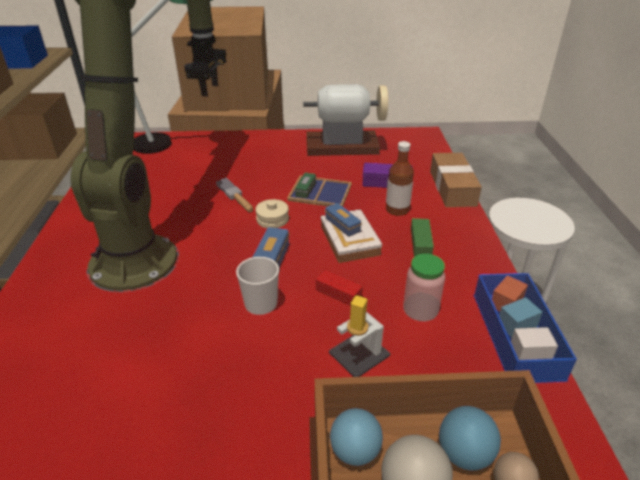

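The top view shows the blue box on the plaque at (301,226), the tray at (211,246) with its upper bay empty, and the burnisher in its fork at (475,232). The side view shows the box at (343,218), the tray at (320,190), and the fork at (362,345) with the yellow handle at (359,315). Next I'll enlarge these areas.

Run:
```python
from h import *
t=cv2.imread("pics/top0.png");s=cv2.imread("pics/side0.png")
def c(im,x,y,w,h):return cv2.resize(im[y:y+h,x:x+w],(400,300),interpolation=cv2.INTER_CUBIC)
cv2.imwrite("pics/c1.png",np.vstack([np.hstack([c(t,265,185,100,75),c(t,160,197,100,75)]),np.hstack([c(t,425,200,80,60),c(s,320,285,120,90)])]))
cv2.imwrite("pics/c2.png",np.hstack([c(s,300,190,100,75),c(s,280,160,80,60)]))
```

```text
(no output)
```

View pics/c1.png

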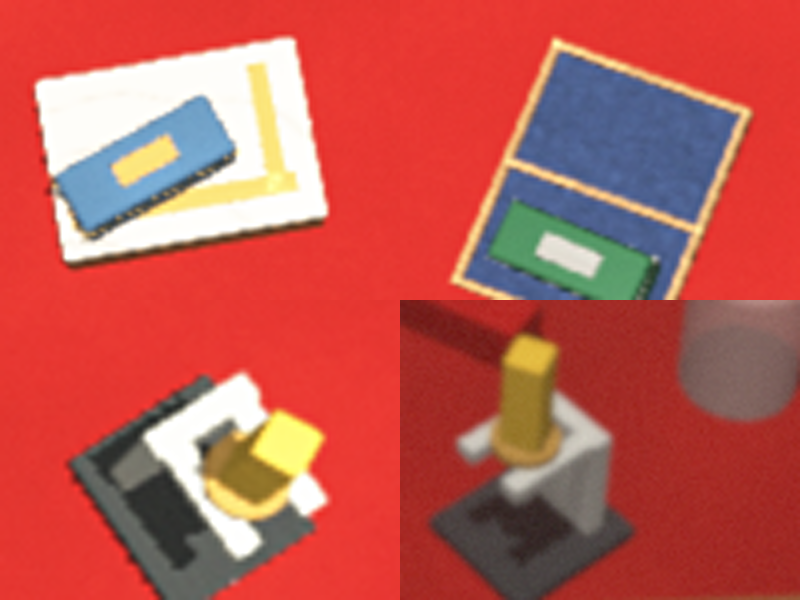

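View pics/c2.png

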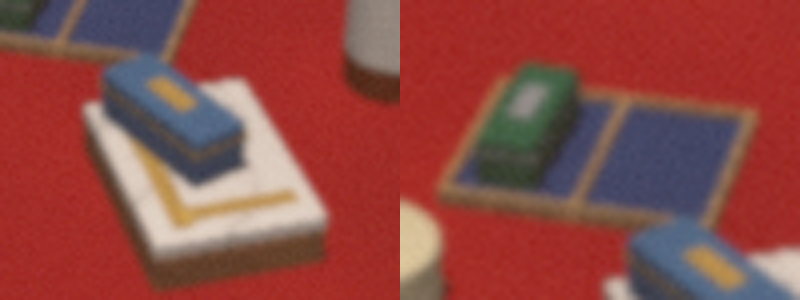

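The crops show the plaque's right-hand seam leg and its corner at the lower right, so plaque +x points right in the top view. The fork opens to the lower right, and its post is at the upper left. The empty bay is the upper one at about (217,228). Next I'll measure all of these with masks.

```bash
cat > m.py <<'E'
from h import *
def comps(im,box,lo,hi,mn=8):
    x,y,w,h=box; m=np.zeros(im.shape[:2],np.uint8)
    m[y:y+h,x:x+w]=cv2.inRange(cv2.cvtColor(im,cv2.COLOR_BGR2HSV),lo,hi)[y:y+h,x:x+w]
    n,l,s,c=cv2.connectedComponentsWithStats(m,connectivity=8)
    return sorted([(int(s[i,4]),c[i],(l==i).astype(np.uint8)) for i in range(1,n) if s[i,4]>=mn],key=lambda a:-a[0])
def rect(mask,K,T,z):
    # pixel area corners on plane z
    ys,xs=np.nonzero(mask)
    P=np.array([onz((x,y),K,T,z)[:2] for x,y in zip(xs,ys)])
    r=cv2.minAreaRect((P*1000).astype(np.float32))
    c,(a,b),th=r
    if a<b:a,b,th=b,a,th+90
    return np.array(c),a,b,(th+90)%180-90
E
python3 - <<'E'
from m import *
np.set_printoptions(precision=1,suppress=True)
t,K,T=snap("top");s,K2,T2=snap("side")
def show(n,im,K,T,box,lo,hi,z,k=3,mn=8):
    for a,c,m in comps(im,box,lo,hi,mn)[:k]: print(n,a,c,*rect(m,K,T,z))
white=((0,0,200),(179,60,255)); blue=((95,90,60),(125,255,255)); yel=((15,90,150),(35,255,255))
show("plaque",t,K,T,(265,185,100,75),*white,.04,2)
show("lid",t,K,T,(265,185,100,75),(100,90,150),(112,200,255),.08,2)
show("brass top",t,K,T,(265,185,100,75),*yel,.08,4)
show("bay",t,K,T,(160,197,100,85),*blue,.006,2)
show("traywood",t,K,T,(160,197,100,95),(8,40,150),(28,200,255),.012,3)
show("green",t,K,T,(160,197,100,95),(60,100,60),(85,255,255),.042,2)
show("prong",t,K,T,(425,200,80,70),*white,.09,3)
show("handle",t,K,T,(425,200,80,70),(22,90,220),(35,255,255),.166,3)
show("collar",t,K,T,(425,200,80,70),(12,60,60),(22,255,255),.096,3)
show("S plaque",s,K2,T2,(300,190,100,75),(0,0,130),(179,60,255),.04,2)
show("S brass",s,K2,T2,(300,190,100,75),(12,100,100),(30,255,255),.08,4)
show("S lid",s,K2,T2,(300,190,100,75),(100,90,110),(115,255,255),.08,2)
show("S bay",s,K2,T2,(280,160,80,60),(110,90,40),(125,255,255),.006,2)
show("S yel",s,K2,T2,(330,285,60,60),(20,120,80),(35,255,255),.166,3)
for b in((437,215,1),(360,300,2)):0
print(cv2.cvtColor(t,cv2.COLOR_BGR2HSV)[222:240:2,470:492:3].tolist()[:3],cv2.cvtColor(s,cv2.COLOR_BGR2HSV)[296:306:2,352:370:3].tolist())
E
```

```text
plaque 1828 [311.1 219.2] [575.7  65. ] 170.3496551513672 119.31805419921875 -76.6234941482544
lid 522 [300.9 225.6] [555.2  84.4] 105.07975006103516 40.10898971557617 -56.89319610595703
brass top 273 [325.2 224.9] [556.6  24.2] 120.96917724609375 67.02641296386719 -31.97530746459961
brass top 95 [300.9 224.7] [556.9  84.7] 38.56484603881836 15.417993545532227 -56.939388275146484
bay 1290 [216.4 230.7] [546.1 310.1] 123.77476501464844 73.73912811279297 73.12069702148438
bay 666 [205.2 259.3] [465.5 334.5] 124.2293701171875 74.25055694580078 73.02091979980469
traywood 711 [210.1 246.5] [504.1 320.9] 174.30824279785156 142.78433227539062 -16.919815063476562
traywood 16 [251.8 287. ] [401.7 204.2] 38.66874694824219 4.775703430175781 -63.31427192687988
green 436 [202.3 260.8] [458.5 330.7] 98.29800415039062 38.92743682861328 70.85098266601562
prong 292 [466.5 229.7] [ 559. -340.] 75.2742919921875 61.05790710449219 38.58805847167969
prong 39 [485.6 238.5] [ 545.1 -373. ] 17.134239196777344 14.539078712463379 45.737823486328125
handle 111 [481.8 228.4] [ 551.2 -342.6] 25.090545654296875 24
[... 1136 characters left out ...]
, 8, 252], [28, 155, 254], [30, 135, 255], [18, 178, 247], [1, 201, 235], [1, 200, 236]], [[23, 41, 111], [22, 87, 241], [21, 171, 148], [29, 134, 255], [29, 133, 255], [29, 132, 255], [24, 168, 249], [1, 198, 237]]] [[[2, 193, 140], [18, 183, 181], [20, 181, 190], [17, 195, 141], [5, 198, 161], [2, 198, 157]], [[9, 191, 143], [22, 184, 220], [22, 184, 225], [21, 187, 219], [19, 185, 204], [7, 193, 168]], [[18, 191, 167], [22, 185, 226], [22, 181, 228], [22, 182, 227], [22, 181, 223], [12, 188, 168]], [[21, 184, 207], [23, 185, 226], [23, 182, 228], [23, 182, 228], [22, 185, 211], [9, 192, 150]], [[21, 187, 183], [22, 183, 215], [23, 182, 226], [23, 180, 228], [21, 185, 179], [7, 189, 146]]]
```

Run:
```python
from m import *
from scipy.spatial.transform import Rotation as R
np.set_printoptions(precision=4,suppress=True)
t,K,T=snap("top");s,K2,T2=snap("side")
hs=comps(s,(330,285,60,30),(20,150,203),(35,255,255))[0]; print("side handle top",hs[0],hs[1])
print("label",tri((300.9,224.7),K,T,(342.5,213.0),K2,T2))
print("handle",tri((481.8,228.4),K,T,hs[1],K2,T2))
# side bay: dark blue bay by mask
for a,c,m in comps(s,(280,160,80,60),(105,60,30),(130,255,255),20)[:4]: print("S bay",a,c,rect(m,K2,T2,.006))
# plaque corners both views from hulls
for n,im,k,tt,box,v in(("t",t,K,T,(265,185,100,75),200),("s",s,K2,T2,(300,190,84,75),130)):
    a,c,m=comps(im,box,(0,0,v),(179,60,255))[0]
    P=np.argwhere(m)[:,::-1].astype(np.float32); h=cv2.convexHull(P); q=cv2.approxPolyDP(h,4,True)[:,0]
    print(n,q.tolist())
# seam far end and corner: top brass mask
a,c,m=comps(t,(265,185,100,75),(15,60,150),(35,255,255))[0]
P=np.array([onz(p[::-1],K,T,.04)[:2]*1e3 for p in np.argwhere(m)])
th=np.radians(-76.6);Rm=np.array([[np.cos(th),np.sin(th)],[-np.sin(th),np.cos(th)]])
L=(P-[575.7,65])@Rm.T; print("brass in plaque frame",L.min(0),L.max(0), "leg y",L[L[:,1]>-10].mean(0),"leg x",L[L[:,0]<40].mean(0))
# fork foot dark, prongs
for n,lo,hi,z in(("foot",(0,0,20),(179,110,130),.01),("white",(0,0,190),(179,60,255),.09)):
    M=np.zeros(t.shape[:2],np.uint8)
    for a,c,m in comps(t,(425,200,80,70),lo,hi,6): M|=m
    print(n,rect(M,K,T,z)); h=cv2.convexHull(np.argwhere(M)[:,::-1].astype(np.float32)); q=cv2.approxPolyDP(h,2,True)[:,0]
    print([ (onz(p,K,T,z)[:2]*1e3).round(0).tolist() for p in q])
a,c,m=comps(t,(425,200,80,70),(24,90,240),(35,170,255))[0]
q=cv2.approxPolyDP(cv2.convexHull(np.argwhere(m)[:,::-1].astype(np.float32)),1.5,True)[:,0]
print("handle top",a,c,[(onz(p,K,T,.166)[:2]*1e3).round(0).tolist() for p in q])
st=ctrl.get_state(); print(R.from_rotvec(st["tool_rot"]).as_matrix())
for n,u,z in(("bottle top",(247,135),.22),("jar cap",(423,162),.14),("tub rim",(402,316),.105)): print(n,onz(u,K,T,z))
```

```text
side handle top 94 [358.5745 301.1809]
label (array([0.5568, 0.0846, 0.0816]), np.float64(0.000323063701304163))
handle (array([ 0.5525, -0.3434,  0.1635]), np.float64(0.0006366049998004166))
S bay 545 [334.2037 197.9927] (array([550.3278, 265.7281]), 215.12156677246094, 97.19226837158203, -85.25484371185303)
S bay 86 [314.4767 189.9884] (array([489.198 , 334.3352]), 107.22449493408203, 16.738059997558594, 73.05982208251953)
t [[346.0, 238.0], [281.0, 249.0], [274.0, 206.0], [338.0, 195.0]]
s [[380.0, 245.0], [339.0, 253.0], [322.0, 217.0], [358.0, 210.0]]
brass in plaque frame [-34.7395 -40.6491] [68.7529 46.3109] leg y [57.6772 18.41  ] leg x [  8.6359 -34.6773]
foot (array([ 559.4318, -336.2156]), 98.1312255859375, 87.51178741455078, 35.699947357177734)
[[546.0, -400.0], [497.0, -330.0], [574.0, -274.0], [624.0, -342.0]]
white (array([ 558.014 , -339.5887]), 76.04132843017578, 61.11894607543945, 36.345191955566406)
[[542.0, -382.0], [512.0, -340.0], [572.0, -295.0], [603.0, -342.0]]
handle top 103 [482.0291 228.3689] [[556.0, -357.0], [538.0, -348.0], [547.0, -329.0], [564.0, -336.0]]
[[-0.9742  0.2258 -0.0001]
 [ 0.2258  0.9742 -0.0006]
 [-0.0001 -0.0006 -1.    ]]
bottle top [0.7302 0.2146 0.22  ]
jar cap [ 0.7167 -0.2068  0.14  ]
tub rim [ 0.3427 -0.1704  0.105 ]
```

Emit:
{"api": "carry_out", "payload": {
  "steps": [
    [0,0,-4,4,-5.5,0,1],
    [0,0,-8,8,-11,0,1],
    [0,0,-12,11,-15,0,1],
    [0,0,-16,14,-19,0,1],
    [0,0,-20,17,-23,0,1],
    [0,0,-24,20,-27,0,1],
    [0,0,-28,23,-31,0,1],
    [0,0,-32,26.5,-35.5,0,1],
    [0,0,-36,30,-40,0,1],
    [0,0,-40,33.5,-45,-2,1],
    [0,0,-43,37,-49.5,-4,1],
    [0,0,-43.9,39.5,-53,-6,1]
  ],
  "squeeze": 12
}}

```text
time: 1.5
position: [0.504, 0.1548, 0.1855]
tool_rot: [1.499, 2.759, 0.004]
ft_force: [0.5, 0.3, -0.4]
grip_width: 1.002
grip_force: 0.0
```

Emit:
{"api": "carry_out", "payload": {
  "steps": [
    [0,0,0,1.45,-1.82,-3,1],
    [0,0,0,1.45,-1.82,-3,1]
  ]
}}

```text
time: 1.7
position: [0.5165, 0.1329, 0.1516]
tool_rot: [-1.507, -2.754, 0.01]
ft_force: [-0.7, 0.1, 0.7]
grip_width: 1.004
grip_force: 0.0
```

Run:
```python
from m import *
from scipy.spatial.transform import Rotation as R
np.set_printoptions(precision=4,suppress=True)
st=ctrl.get_state(); M=R.from_rotvec(st["tool_rot"]).as_matrix()
print(st["time"],st["position"],st["joint_positions"],np.degrees(np.arctan2(M[1,1],M[0,1])),M[2])
snap("side","s1.png")
```

```text
1.7 [0.5165 0.1329 0.1516] [-0.7254  0.1277  0.4564  1.8441 -0.0573  1.189   0.3191] 32.636743515926725 [-0.0012 -0.0063 -1.    ]
```

Emit:
{"api": "carry_out", "payload": {
  "steps": [
    [0,0,0,0,0,0,1],
    [0,0,0,0,0,0,1],
    [0,0,0,0,0,0,1]
  ]
}}

```text
time: 2.05
position: [0.5171, 0.1398, 0.1561]
tool_rot: [1.494, 2.763, 0.003]
ft_force: [0.8, -0.1, 0.5]
grip_width: 1.0
grip_force: 0.0
```

Emit:
{"api": "carry_out", "payload": {
  "steps": [
    [0,0,0,2,-2.8,-1,1],
    [0,0,0,3.91,-5.53,-2,1],
    [0,0,0,3.91,-5.53,-4,1],
    [0,0,0,3.91,-5.53,-4,1],
    [0,0,0,3.91,-5.53,-4,1],
    [0,0,0,3.91,-5.53,-4,1]
  ]
}}

```text
time: 2.65
position: [0.5564, 0.0845, 0.1161]
tool_rot: [1.494, 2.763, 0.003]
ft_force: [0.6, -0.7, 0.0]
grip_width: 1.002
grip_force: 0.0
```

Run:
```python
from h import *
t,_,_=snap("top");s,_,_=snap("side")
def c(im,x,y,w,h):return cv2.resize(im[y:y+h,x:x+w],(400,300),interpolation=cv2.INTER_CUBIC)
cv2.imwrite("pics/c3.png",np.hstack([c(t,240,170,120,90),c(s,290,150,120,90)]))
print(ctrl.get_state()["position"])
```

```text
[0.55654493 0.08406048 0.11614169]
```

View pics/c3.png

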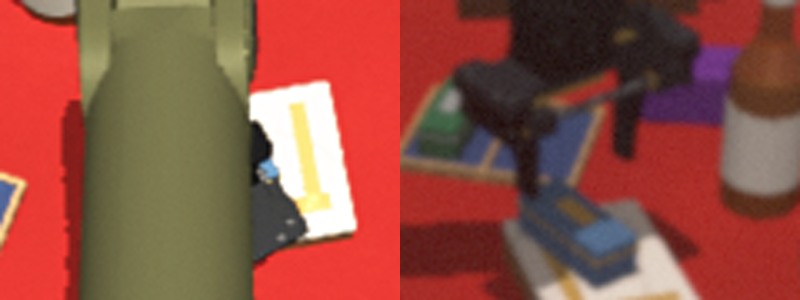

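The side crop shows the fingers straddling the box, one on each long side, so I'll descend and close lightly.

Emit:
{"api": "carry_out", "payload": {
  "steps": [
    [0,0,0,0,0,-2.5,1],
    [0,0,0,0,0,-4.5,1],
    [0,0,0,0,0,-5.8,1],
    [0,0,0,0,0,-6.5,1],
    [0,0,0,0,0,-6.5,1],
    [0,0,0,0,0,-6.5,0.4],
    [0,0,0,0,0,-6.5,0.4],
    [0,0,0,0,0,-6.5,0.4],
    [0,0,0,0,0,-6.5,0.4],
    [0,0,0,0,0,-6.5,0.4],
    [0,0,0,0,0,-6.5,0.4],
    [0,0,0,0,0,-6.5,0.4]
  ],
  "squeeze": 12
}}

```text
time: 3.95
position: [0.5565, 0.0831, 0.0501]
tool_rot: [1.497, 2.761, 0.001]
ft_force: [0.6, 0.8, 0.6]
grip_width: 0.508
grip_force: 12.0
```

Emit:
{"api": "carry_out", "payload": {
  "steps": [
    [0,0,0,0,0,0.5,0.3],
    [0,0,0,0,0,1.2,0.3],
    [0,0,0,0,0,2.2,0.3],
    [0,0,0,0,0,3.5,0.3],
    [0,0,0,0,0,5,0.3],
    [0,0,0,0,0,6.5,0.3],
    [0,0,0,0,0,7,0.3],
    [0,0,0,0,0,7,0.3]
  ]
}}

```text
time: 4.75
position: [0.557, 0.0831, 0.1215]
tool_rot: [1.497, 2.76, 0.003]
ft_force: [-0.8, -0.4, -2.7]
grip_width: 0.504
grip_force: 12.0
```

Run:
```python
from m import *
np.set_printoptions(precision=4,suppress=True)
s,K2,T2=snap("side","s3.png"); st=ctrl.get_state(); print(st["position"],st["tool_rot"],st["grip_width"],st["ft_force"])
# tray corners in side: wood hull ; top tray corners
t,K,T=snap("top")
im=cv2.imread("pics/top0.png")
M=comps(im,(160,197,100,95),(8,40,150),(28,200,255))[0][2]
q=cv2.approxPolyDP(cv2.convexHull(np.argwhere(M)[:,::-1].astype(np.float32)),3,True)[:,0]; print("top",q.tolist())
im=cv2.imread("pics/side0.png")
for a,c,M in comps(im,(280,165,75,45),(8,60,70),(28,200,255),10)[:3]:
    q2=cv2.approxPolyDP(cv2.convexHull(np.argwhere(M)[:,::-1].astype(np.float32)),2,True)[:,0]; print("side",a,c,q2.tolist())
for p in q: print(p,onz(p,K,T,.012)[:2],proj(onz(p,K,T,.012),K2,T2))
q=np.float32([[346,238],[281,249],[274,206],[338,195]])
for p,r in zip(q,[[339,253],[322,217],[358,210],[380,245]]): print("plaque",p,onz(p,K,T,.04),proj(onz(p,K,T,.04),K2,T2),r, tri(p,K,T,r,K2,T2))
```

```text
[0.5563 0.083  0.1205] [1.4975 2.7612 0.0012] 0.5049246395031525 [ 0.5467  0.4348 -3.4059]
top [[247.0, 224.0], [223.0, 285.0], [173.0, 267.0], [198.0, 207.0]]
side 396 [316.7778 191.9899] [[350.0, 182.0], [342.0, 205.0], [288.0, 199.0], [298.0, 178.0], [306.0, 172.0]]
side 64 [283.125  205.4531] [[288.0, 209.0], [280.0, 209.0], [280.0, 200.0]]
[247. 224.] [0.5669 0.2302] [341.4365 204.9889]
[223. 285.] [0.4031 0.278 ] [287.465  197.8001]
[173. 267.] [0.4425 0.4114] [299.7155 175.8557]
[198. 207.] [0.6057 0.3634] [350.2187 182.1788]
plaque [346. 238.] [ 0.5378 -0.0305  0.04  ] [338.2271 251.4625] [339, 253] (array([ 0.5395, -0.0306,  0.0348]), np.float64(0.0009994668796307691))
plaque [281. 249.] [0.5    0.1336 0.04  ] [320.8122 215.9586] [322, 217] (array([0.5021, 0.1341, 0.0356]), np.float64(0.0026117352766649947))
plaque [274. 206.] [0.6121 0.1599 0.04  ] [359.1257 209.8331] [358, 210] (array([0.6104, 0.1598, 0.0401]), np.float64(0.0032590169839892156))
plaque [338. 195.] [ 0.651  -0.0042  0.04  ] [380.2723 244.0551] [380, 245] (array([ 0.6511, -0.0043,  0.0371]), np.float64(0.001373022597500441))
```

Emit:
{"api": "carry_out", "payload": {
  "steps": [
    [0,0,-2,-0.05,0.8,0,0.3],
    [0,0,-6,-0.1,2.3,0,0.3],
    [0,0,-10,-0.2,4.1,0,0.3],
    [0,0,-14,-0.3,5.9,0,0.3],
    [0,0,-18,-0.4,7.7,0,0.3],
    [0,0,-22,-0.5,9.5,0,0.3],
    [0,0,-26,-0.6,11.3,0,0.3],
    [0,0,-30,-0.7,13.1,0,0.3],
    [0,0,-34,-0.8,14.9,0,0.3],
    [0,0,-38,-0.9,16.7,0,0.3],
    [0,0,-42,-1,18.5,0,0.3],
    [0,0,-46,-1.05,20.2,0,0.3]
  ]
}}

```text
time: 6.05
position: [0.5447, 0.2855, 0.1187]
tool_rot: [-2.46, -1.954, 0.003]
ft_force: [-0.0, 0.8, -2.8]
grip_width: 0.509
grip_force: 12.0
```

Emit:
{"api": "carry_out", "payload": {
  "steps": [
    [0,0,-3,-0.03,1.5,0,0.3],
    [0,0,-4,-0.05,2.4,0,0.3],
    [0,0,-4,-0.05,2.4,-1.2,0.3],
    [0,0,-4,-0.05,2.4,-2.7,0.3],
    [0,0,-4,-0.05,2.4,-4,0.3],
    [0,0,-4,-0.05,2.4,-4,0.3],
    [0,0,-4,-0.05,2.4,-4,0.3]
  ]
}}

```text
time: 6.75
position: [0.545, 0.3078, 0.0792]
tool_rot: [2.525, 1.868, -0.002]
ft_force: [0.7, -0.4, -2.7]
grip_width: 0.504
grip_force: 12.0
```

Run:
```python
from m import *
np.set_printoptions(precision=4,suppress=True)
t,_,_=snap("top");s,K2,T2=snap("side","s4.png"); st=ctrl.get_state(); r=st["tool_rot"];print(st["time"],st["position"],2*np.degrees(np.arctan2(r[1],r[0]))-90,st["grip_width"],st["ft_force"])
def c(im,x,y,w,h):return cv2.resize(im[y:y+h,x:x+w],(400,300),interpolation=cv2.INTER_CUBIC)
cv2.imwrite("pics/c4.png",np.hstack([c(t,160,180,120,90),c(s,270,140,100,75)]))
```

```text
6.85 [0.5457 0.3087 0.0805] -16.978941403359727 0.5045983697239386 [-0.2317 -0.3042 -3.2899]
```

View pics/c4.png

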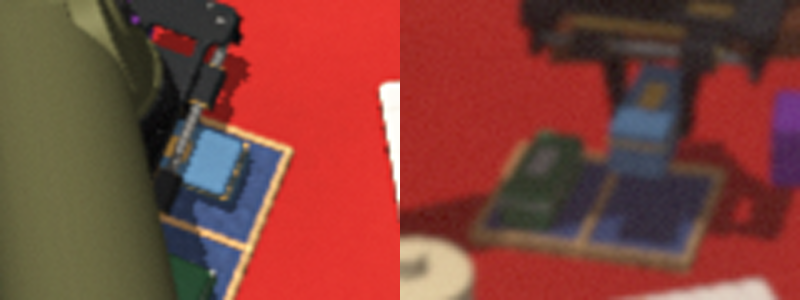

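The box hangs level over the empty bay, clear of the green box. I'll lower it gently and watch the force.

Emit:
{"api": "carry_out", "payload": {
  "steps": [
    [0,0,0,0,0,-1.2,0.3],
    [0,0,0,0,0,-2.6,0.3],
    [0,0,0,0,0,-4,0.3],
    [0,0,0,0,0,-5,0.3],
    [0,0,0,0,0,-5.7,0.3],
    [0,0,0,0,0,-6.1,0.3],
    [0,0,0,0,0,-6.2,0.3],
    [0,0,0,0,0,-6.2,0.3]
  ]
}}

```text
time: 7.65
position: [0.5454, 0.309, 0.0182]
tool_rot: [2.524, 1.87, 0.001]
ft_force: [0.7, 1.2, -3.5]
grip_width: 0.503
grip_force: 12.0
```

Emit:
{"api": "carry_out", "payload": {
  "steps": [
    [0,0,0,0,0,-0.1,0.3],
    [0,0,0,0,0,-0.15,0.3],
    [0,0,0,0,0,-0.15,0.3]
  ]
}}

```text
time: 7.95
position: [0.5453, 0.309, 0.0167]
tool_rot: [2.525, 1.87, 0.001]
ft_force: [-0.2, -0.4, -3.7]
grip_width: 0.507
grip_force: 12.0
```

Emit:
{"api": "carry_out", "payload": {
  "steps": [
    [0,0,0,0,0,-0.1,0.3],
    [0,0,0,0,0,-0.1,0.3]
  ]
}}

```text
time: 8.15
position: [0.5454, 0.309, 0.0161]
tool_rot: [-2.525, -1.87, -0.001]
ft_force: [-0.6, -0.9, 2.5]
grip_width: 0.502
grip_force: 12.0
```

Contact: the vertical force has reversed. I'll release part way and rise.

Emit:
{"api": "carry_out", "payload": {
  "steps": [
    [0,0,0,0,0,0,0.55],
    [0,0,0,0,0,0,0.62],
    [0,0,0,0,0,0,0.68],
    [0,0,0,0,0,0,0.68],
    [0,0,0,0,0,0,0.68],
    [0,0,0,0,0,1,0.68],
    [0,0,0,0,0,3,0.68],
    [0,0,0,0,0,6,0.68],
    [0,0,0,0,0,10,0.68],
    [0,0,0,0,0,15,0.68],
    [0,0,0,0,0,20,0.68],
    [0,0,0,0,0,20,0.68]
  ]
}}

```text
time: 9.35
position: [0.5493, 0.3105, 0.225]
tool_rot: [2.525, 1.869, 0.024]
ft_force: [1.7, -0.5, 0.6]
grip_width: 0.677
grip_force: 0.0
```

Emit:
{"api": "carry_out", "payload": {
  "steps": [
    [0,0,-1,0,-2,0.5,0.7],
    [0,0,-2,0,-6,1,1],
    [0,0,-3,0,-10,1,1],
    [0,0,-4,0,-14,1,1],
    [0,0,-5,0,-18,1,1],
    [0,0,-6,0,-22,1,1],
    [0,0,-7,0,-26,1,1],
    [0,0,-8,0,-30,1,1],
    [0,0,-8,0,-34,1,1],
    [0,0,-8,0,-38,1,1],
    [0,0,-8,0,-42,1,1],
    [0,0,-8,0,-46,1,1]
  ]
}}

```text
time: 10.55
position: [0.5428, -0.1538, 0.2242]
tool_rot: [-2.649, -1.685, 0.003]
ft_force: [0.1, -0.3, -0.4]
grip_width: 1.0
grip_force: 0.0
```

Emit:
{"api": "carry_out", "payload": {
  "steps": [
    [0,0,0,0,-4,0,1],
    [0,0,0,0,-8,0,1],
    [0,0,0,0.2,-12,0,1],
    [0,0,0,0.4,-15,0,1],
    [0,0,0,0.4,-15,0,1],
    [0,0,0,0.4,-15,0,1],
    [0,0,0,0.4,-15,0,1]
  ]
}}

```text
time: 11.25
position: [0.5485, -0.2999, 0.2246]
tool_rot: [-2.647, -1.689, 0.0]
ft_force: [0.1, 0.7, -0.6]
grip_width: 1.002
grip_force: 0.0
```

Run:
```python
from m import *
np.set_printoptions(precision=4,suppress=True)
t,K,T=snap("top");s,K2,T2=snap("side"); st=ctrl.get_state(); r=st["tool_rot"];print(st["time"],st["position"],2*np.degrees(np.arctan2(r[1],r[0]))-90,st["grip_width"],st["ft_force"],st["joint_positions"])
def c(im,x,y,w,h):return cv2.resize(im[y:y+h,x:x+w],(400,300),interpolation=cv2.INTER_CUBIC)
cv2.imwrite("pics/c5.png",np.vstack([np.hstack([c(t,160,180,120,90),c(s,270,140,100,75)]),np.hstack([c(t,420,180,120,90),c(s,310,235,120,90)])]))
for a,cc,m in comps(t,(160,190,100,85),(100,90,170),(112,200,255),30)[:2]: print("lid",a,cc,rect(m,K,T,.046))
for a,cc,m in comps(t,(160,190,100,70),(15,90,150),(35,160,255),30)[:3]: print("brass",a,cc,rect(m,K,T,.046))
```

```text
11.35 [ 0.5492 -0.2994  0.2251] -384.83309332149673 1.00050095264127 [0.2278 0.0399 0.4425] [-0.2359  0.3548  0.8869  1.5389 -0.2786  1.3813  0.24  ]
lid 507 [213.8797 228.5286] (array([543.0068, 308.6847]), 105.07984924316406, 41.03363037109375, 72.95292663574219)
brass 354 [212.6045 233.9774] (array([508.593 , 310.0939]), 146.0135498046875, 136.88999938964844, -16.94866943359375)
brass 89 [213.4494 228.0337] (array([543.7621, 309.771 ]), 38.677391052246094, 14.99306869506836, 72.9885482788086)
```

View pics/c5.png

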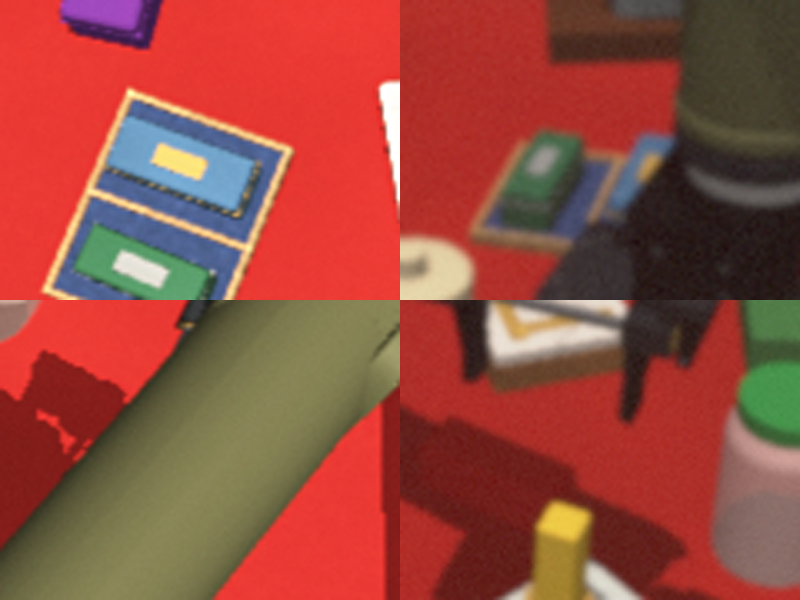

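The blue box lies centred and lengthwise in the bay, with its label at (213,228) in the top view, within 2 mm of the middle. The side view shows the burnisher handle still upright just ahead of the gripper. Now I'll take the burnisher.

Emit:
{"api": "carry_out", "payload": {
  "steps": [
    [0,0,0,0.25,-2,0,1],
    [0,0,0,0.25,-4.3,0,1],
    [0,0,0,0.25,-4.3,0,1],
    [0,0,0,0.25,-4.3,0,1],
    [0,0,0,0.25,-4.3,-2,1],
    [0,0,0,0.25,-4.3,-5,1],
    [0,0,0,0.25,-4.3,-8,1],
    [0,0,0,0.25,-4.3,-10.3,1],
    [0,0,0,0.25,-4.3,-11.3,1],
    [0,0,0,0.25,-4.3,-11.3,1],
    [0,0,0,0.25,-4.3,-11.3,1]
  ],
  "squeeze": 30
}}

```text
time: 12.45
position: [0.5525, -0.3438, 0.1136]
tool_rot: [2.647, 1.69, 0.002]
ft_force: [0.3, -0.2, 0.8]
grip_width: 0.998
grip_force: 0.0
```

Emit:
{"api": "carry_out", "payload": {
  "steps": [
    [0,0,0,0,0,0,0.6],
    [0,0,0,0,0,0,0.2],
    [0,0,0,0,0,0,0.2],
    [0,0,0,0,0,0,0.2],
    [0,0,0,0,0,0,0.2],
    [0,0,0,0,0,0,0.2],
    [0,0,0,0,0,0,0.2],
    [0,0,0,0,0,0,0.2]
  ]
}}

```text
time: 13.25
position: [0.5517, -0.3441, 0.1125]
tool_rot: [2.649, 1.689, 0.0]
ft_force: [0.3, 0.1, -0.2]
grip_width: 0.355
grip_force: 0.3
```

Emit:
{"api": "carry_out", "payload": {
  "steps": [
    [0,0,0,0,0,0,0.2],
    [0,0,0,0,0,0,0.2],
    [0,0,0,0,0,0,0.2],
    [0,0,0,0,0,0,0.2]
  ]
}}

```text
time: 13.65
position: [0.5518, -0.3441, 0.1126]
tool_rot: [2.648, 1.689, 0.0]
ft_force: [0.3, 0.6, -1.0]
grip_width: 0.295
grip_force: 30.0
```

Run:
```python
from m import *
st=ctrl.get_state();print(st["position"],st["grip_width"],st["grip_force"])
s,_,_=snap("side","s6.png");t,_,_=snap("top")
cv2.imwrite("pics/c6.png",np.hstack([cv2.resize(i,(400,300),interpolation=cv2.INTER_CUBIC) for i in(t[195:270,420:520],s[270:375,300:440])]))
```

```text
[ 0.55179365 -0.34408052  0.11255254] 0.2950086748923314 29.980453136377037
```

View pics/c6.png

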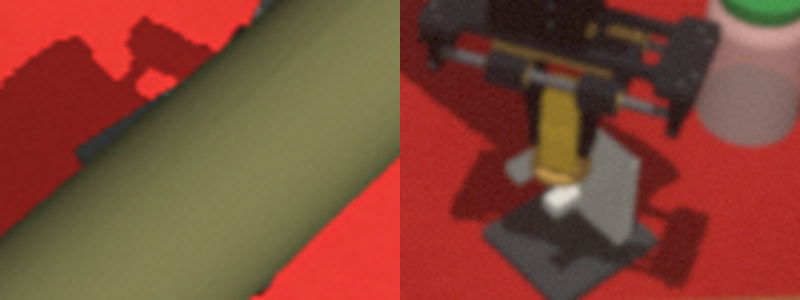

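The side crop shows the handle held between both fingers with the collar still on the prongs, and the grip width of 26 mm matches. I'll lift it straight up and carry it to the black-dot end.

Emit:
{"api": "carry_out", "payload": {
  "steps": [
    [0,0,0,0,0,0.5,0.2],
    [0,0,0,0,0,1.5,0.2],
    [0,0,0,0,0,3.5,0.2],
    [0,0,0,0,0,6,0.2],
    [0,0,0,0,0,8.5,0.2],
    [0,0,0,0,0,10,0.2],
    [0,0,0,0,0,10,0.2]
  ]
}}

```text
time: 14.45
position: [0.5525, -0.3452, 0.2153]
tool_rot: [2.646, 1.687, 0.004]
ft_force: [0.1, -0.9, -1.4]
grip_width: 0.297
grip_force: 30.0
```

Emit:
{"api": "carry_out", "payload": {
  "steps": [
    [0,0,0,-0.2,2,0,0.2],
    [0,0,0,-0.4,6,0,0.2],
    [0,0,0,-0.6,10,0,0.2],
    [0,0,0,-0.8,14,0,0.2],
    [0,0,0,-1,18,0,0.2],
    [0,0,0,-1.2,22,0,0.2],
    [0,0,0,-1.4,26,0,0.2],
    [0,0,0,-1.6,30,0,0.2],
    [0,0,0,-1.8,34,0,0.2],
    [0,0,0,-2,38,0,0.2],
    [0,0,0,-2.2,42,0,0.2],
    [0,0,0,-2.5,44.5,0,0.2]
  ]
}}

```text
time: 15.65
position: [0.5252, 0.1048, 0.2111]
tool_rot: [-2.644, -1.694, 0.003]
ft_force: [0.7, -1.1, -2.3]
grip_width: 0.295
grip_force: 30.0
```

Emit:
{"api": "carry_out", "payload": {
  "steps": [
    [0,0,0,0,1,0,0.2],
    [0,0,0,0,1.8,0,0.2],
    [0,0,0,0,1.8,0,0.2],
    [0,0,0,0,1.8,-2,0.2],
    [0,0,0,0,1.8,-4,0.2],
    [0,0,0,0,1.8,-5,0.2],
    [0,0,0,0,1.8,-5,0.2]
  ]
}}

```text
time: 16.35
position: [0.5258, 0.117, 0.1611]
tool_rot: [2.651, 1.686, -0.005]
ft_force: [-0.7, 0.1, -1.4]
grip_width: 0.299
grip_force: 30.0
```

Run:
```python
from m import *
np.set_printoptions(precision=4,suppress=True)
t,K,T=snap("top","t7.png");s,K2,T2=snap("side","s7.png")
P=[]
for i in range(3):
    st=ctrl.get_state();P.append(st["position"]);snap("side")
print(np.array(P),st["tool_rot"],st["time"],st["grip_width"])
p=np.mean(P,0); o=p-[0,0,.0966]; print("tip pred px side",proj(o,K2,T2),"top",proj(o,K,T))
c=np.array([575.5,65,40])/1e3; th=np.radians(-76.6); ex=np.array([np.cos(th),np.sin(th),0]);ey=np.array([-ex[1],ex[0],0])
for k,(a,b) in enumerate([(-65,-35),(58,-35),(58,40)]): 
  w=c+ex*a/1e3+ey*b/1e3; print(w,proj(w,K,T),proj(w,K2,T2))
x0,y0=[int(v) for v in proj(o,K2,T2)]
cv2.imwrite("pics/c7.png",np.hstack([cv2.resize(t[190:265,265:365],(400,300),interpolation=cv2.INTER_CUBIC),cv2.resize(s[y0-60:y0+30,x0-40:x0+80],(400,300),interpolation=cv2.INTER_CUBIC)])); print(x0,y0)
```

```text
[[0.5272 0.118  0.163 ]
 [0.5274 0.1184 0.1635]
 [0.5275 0.1186 0.1636]] [2.649  1.688  0.0028] 16.55 0.2965469145174849
tip pred px side [330.8388 210.891 ] top [286.9784 236.6645]
[0.5264 0.1201 0.04  ] [286.9968 239.1743] [330.3567 218.4214]
[0.5549 0.0005 0.04  ] [334.2675 230.8546] [343.8345 243.9802]
[0.6279 0.0178 0.04  ] [329.0538 203.1004] [370.5384 239.2571]
330 210
```

View pics/c7.png

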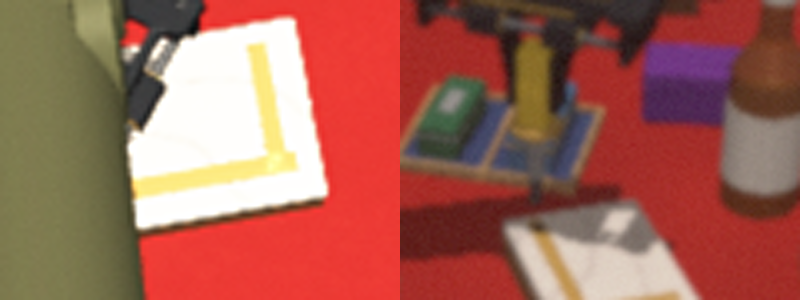

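The tip is at (330.5,210.9) in the side view, exactly where predicted. The black dot is at about (331.4,217.8), against a predicted seam start of (330.4,218.4). I'll refine the dot and seam positions before touching.

Run:
```python
from m import *
np.set_printoptions(precision=4,suppress=True)
s,K2,T2=snap("side");t,K,T=snap("top")
g=cv2.cvtColor(s,cv2.COLOR_BGR2GRAY).astype(int)[213:222,324:340]; print(g)
c=np.array([575.5,65]); th=np.radians(-76.6);Rm=np.array([[np.cos(th),np.sin(th)],[-np.sin(th),np.cos(th)]])
for n,im,k,tt,box,lo in(("top",t,K,T,(290,190,60,65),(15,60,150)),("side",s,K2,T2,(325,222,60,30),(12,90,90))):
  for a,cc,m in comps(im,box,lo,(35,255,255),30)[:2]:
    P=np.array([onz(p[::-1],k,tt,.04)[:2]*1e3 for p in np.argwhere(m)]); L=(P-c)@Rm.T
    A=L[L[:,1]>-20];B=L[L[:,0]<45]
    print(n,a,"leg2 x",A.mean(0) if len(A) else 0,A.max(0) if len(A) else 0,"leg1 y", B.mean(0) if len(B) else 0, np.polyfit(B[:,0],B[:,1],1) if len(B)>9 else 0)
```

```text
[[ 51  51  56  54  60  56  66  66  75  72  78  78  83  88  96  97]
 [ 59  69  70  72  75  74  81  85  93  99  98 100 102 106 113 111]
 [ 79  84  90  93  94  91  92  97 106 110 110 112 112 113 113 116]
 [107 104 106 105 100  91  85  85  98 108 112 116 113 114 114 116]
 [136 133 133 130 116  94  73  67  75  97 111 115 115 119 115 117]
 [169 168 168 165 146 116  89  66  73  92 108 119 131 136 127 118]
 [186 185 191 190 177 152 126 106  99 106 118 141 163 165 146 129]
 [187 192 196 200 198 180 158 138 130 134 143 164 183 189 172 147]
 [176 191 197 204 204 195 178 158 151 151 157 173 192 200 193 177]]
top 327 leg2 x [57.6224 13.1135] [63.7892 46.5055] leg1 y [  3.4651 -33.857 ] [ -0.0005 -33.8552]
side 187 leg2 x [56.4159 13.5257] [62.3657 46.7297] leg1 y [ -1.0793 -33.0662] [  0.0014 -33.0648]
```

Emit:
{"api": "carry_out", "payload": {
  "steps": [
    [0,0,0,0,0.2,-1,0.2],
    [0,0,0,0,0.2,-1.8,0.2],
    [0,0,0,0,0.2,-2.2,0.2],
    [0,0,0,0,0.2,-2.5,0.2],
    [0,0,0,0,0.2,-2.8,0.2],
    [0,0,0,0,0.2,-3,0.2],
    [0,0,0,0,0.2,-3,0.2],
    [0,0,0,0,0.2,-3,0.2]
  ]
}}

```text
time: 17.5
position: [0.5267, 0.1208, 0.1327]
tool_rot: [-2.649, -1.689, -0.0]
ft_force: [-1.1, -0.4, -0.0]
grip_width: 0.296
grip_force: 30.0
```

```bash
cat > f.py <<'E'
from m import *
np.set_printoptions(precision=4,suppress=True)
P=[];F=[]
for i in range(8):
    st=ctrl.get_state();P.append(st["position"]);F.append(st["ft_force"]);ctrl.get_image("side")
print(np.mean(P,0),np.mean(F,0),np.std(F,0),st["tool_rot"],st["time"])
E
python3 f.py
```

```text
[0.5267 0.1209 0.1327] [-1.4421 -0.213   0.5344] [0.3176 0.3738 0.6909] [2.6487 1.689  0.0003] 17.85
```

Spring force is about 2.2 N, which puts the tip about 3.5 mm in, as the height predicts. I'll go 2 mm deeper and start the stroke.

Emit:
{"api": "carry_out", "payload": {
  "steps": [
    [0,0,0,0,0,-0.1,0.2],
    [0,0,0,0,0,-0.2,0.2],
    [0,0,0,0.07,-0.29,-0.2,0.2],
    [0,0,0,0.14,-0.58,-0.2,0.2],
    [0,0,0,0.21,-0.87,-0.2,0.2],
    [0,0,0,0.28,-1.16,-0.2,0.2],
    [0,0,0,0.35,-1.45,-0.2,0.2],
    [0,0,0,0.42,-1.74,-0.2,0.2],
    [0,0,0,0.49,-2.03,-0.2,0.2],
    [0,0,0,0.56,-2.32,-0.2,0.2],
    [0,0,0,0.63,-2.61,-0.2,0.2],
    [0,0,0,0.7,-2.9,-0.2,0.2]
  ]
}}

```text
time: 19.1
position: [0.5337, 0.0917, 0.1305]
tool_rot: [2.649, 1.689, -0.0]
ft_force: [-0.4, 1.9, 2.1]
grip_width: 0.298
grip_force: 30.0
```

```bash
python3 f.py
```

```text
[0.5339 0.0909 0.1305] [ 0.0892 -0.2335  1.7166] [0.643  1.3683 0.3928] [ 2.6479  1.6879 -0.0007] 19.45
```

Emit:
{"api": "carry_out", "payload": {
  "steps": [
    [0,0,0,0.07,-0.29,0,0.2],
    [0,0,0,0.14,-0.58,0,0.2],
    [0,0,0,0.21,-0.87,0,0.2],
    [0,0,0,0.28,-1.16,0,0.2],
    [0,0,0,0.35,-1.45,0,0.2],
    [0,0,0,0.42,-1.74,0,0.2],
    [0,0,0,0.49,-2.03,0,0.2],
    [0,0,0,0.57,-2.32,0,0.2],
    [0,0,0,0.64,-2.61,0,0.2],
    [0,0,0,0.71,-2.9,0,0.2],
    [0,0,0,0.78,-3.19,0,0.2],
    [0,0,0,0.85,-3.48,0,0.2]
  ]
}}

```text
time: 20.7
position: [0.5422, 0.0568, 0.1305]
tool_rot: [2.649, 1.689, -0.0]
ft_force: [-0.8, 1.6, 1.5]
grip_width: 0.297
grip_force: 30.0
```

```bash
python3 f.py
```

```text
[0.5424 0.056  0.1305] [ 0.1577 -0.2328  1.5806] [0.6369 0.8848 0.206 ] [ 2.6478  1.6876 -0.0006] 21.05
```

Emit:
{"api": "carry_out", "payload": {
  "steps": [
    [0,0,0,0.07,-0.29,0,0.2],
    [0,0,0,0.14,-0.58,0,0.2],
    [0,0,0,0.21,-0.87,0,0.2],
    [0,0,0,0.28,-1.16,0,0.2],
    [0,0,0,0.35,-1.45,0,0.2],
    [0,0,0,0.42,-1.74,0,0.2],
    [0,0,0,0.49,-2.03,0,0.2],
    [0,0,0,0.57,-2.32,0,0.2],
    [0,0,0,0.64,-2.61,0,0.2],
    [0,0,0,0.71,-2.9,0,0.2],
    [0,0,0,0.78,-3.19,0,0.2],
    [0,0,0,0.85,-3.48,0,0.2]
  ]
}}

```text
time: 22.3
position: [0.5507, 0.0221, 0.1305]
tool_rot: [2.649, 1.689, 0.0]
ft_force: [-1.0, 0.9, 1.0]
grip_width: 0.297
grip_force: 30.0
```

Emit:
{"api": "carry_out", "payload": {
  "steps": [
    [0,0,0,0.07,-0.29,0,0.2],
    [0,0,0,0.14,-0.58,0,0.2],
    [0,0,0,0.21,-0.87,0,0.2],
    [0,0,0,0.28,-1.16,0,0.2],
    [0,0,0,0.35,-1.45,0,0.2],
    [0,0,0,0.42,-1.74,0,0.2],
    [0,0,0,0.5,-2.03,0,0.2],
    [0,0,0,0.5,-2.03,0,0.2]
  ]
}}

```text
time: 23.1
position: [0.5559, 0.0007, 0.1306]
tool_rot: [2.648, 1.687, -0.0]
ft_force: [-0.5, -0.2, 1.2]
grip_width: 0.297
grip_force: 30.0
```

```bash
python3 f.py
python3 - <<'E'
from m import *
t,K,T=snap("top");s,K2,T2=snap("side")
st=ctrl.get_state();o=st["position"]-[0,0,.0966-.006];print(proj(o,K2,T2))
x,y=[int(v) for v in proj(o,K2,T2)]
cv2.imwrite("pics/c8.png",np.hstack([cv2.resize(t[190:265,280:380],(400,300),interpolation=cv2.INTER_CUBIC),cv2.resize(s[y-50:y+25,x-50:x+50],(400,300),interpolation=cv2.INTER_CUBIC)]));print(x,y)
E
```

```text
[0.5559 0.0009 0.1306] [ 0.2173 -0.6824  1.629 ] [0.572  0.4817 0.5613] [ 2.6479  1.6878 -0.0004] 23.45
[344.1327641  243.75209686]
344 243
```

View pics/c8.png

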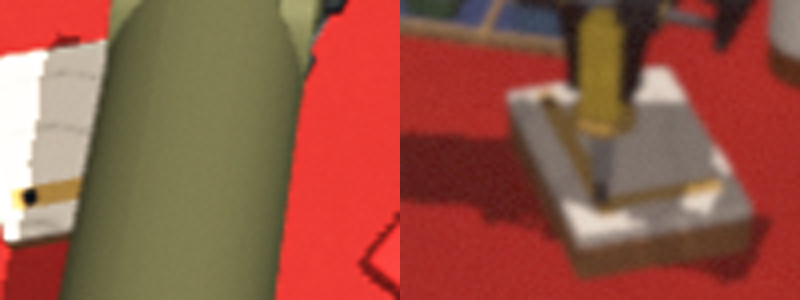

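The tip sits right on the seam's corner at about (344,243) in the side view, and the seam start with its dot shows in the top view. On to the second leg.

Emit:
{"api": "carry_out", "payload": {
  "steps": [
    [0,0,0,0.29,0.07,0,0.2],
    [0,0,0,0.58,0.14,0,0.2],
    [0,0,0,0.87,0.2,0,0.2],
    [0,0,0,1.16,0.27,0,0.2],
    [0,0,0,1.45,0.34,0,0.2],
    [0,0,0,1.74,0.41,0,0.2],
    [0,0,0,2.03,0.48,0,0.2],
    [0,0,0,2.32,0.55,0,0.2],
    [0,0,0,2.61,0.62,0,0.2],
    [0,0,0,2.9,0.69,0,0.2],
    [0,0,0,3.2,0.76,0,0.2],
    [0,0,0,3.5,0.83,0,0.2]
  ]
}}

```text
time: 24.8
position: [0.5909, 0.0104, 0.1305]
tool_rot: [2.649, 1.689, 0.0]
ft_force: [-2.0, -0.2, 2.0]
grip_width: 0.296
grip_force: 30.0
```

Emit:
{"api": "carry_out", "payload": {
  "steps": [
    [0,0,0,0.29,0.07,0,0.2],
    [0,0,0,0.58,0.14,0,0.2],
    [0,0,0,0.87,0.2,0,0.2],
    [0,0,0,1.16,0.27,0,0.2],
    [0,0,0,1.45,0.34,0,0.2],
    [0,0,0,1.74,0.41,0,0.2],
    [0,0,0,2.03,0.48,0,0.2],
    [0,0,0,2.32,0.55,0,0.2],
    [0,0,0,2.61,0.62,0,0.2],
    [0,0,0,2.9,0.69,0,0.2],
    [0,0,0,3.2,0.76,0,0.2],
    [0,0,0,3.5,0.83,0,0.2]
  ]
}}

```text
time: 26.0
position: [0.6259, 0.0187, 0.1305]
tool_rot: [2.649, 1.689, -0.0]
ft_force: [-1.6, -0.4, 1.0]
grip_width: 0.297
grip_force: 30.0
```

Emit:
{"api": "carry_out", "payload": {
  "steps": [
    [0,0,0,0.29,0.07,0,0.2],
    [0,0,0,0.29,0.07,0,0.2],
    [0,0,0,0.29,0.07,0,0.2]
  ]
}}

```text
time: 26.3
position: [0.6297, 0.0196, 0.1309]
tool_rot: [2.648, 1.689, 0.004]
ft_force: [0.1, -0.1, 1.5]
grip_width: 0.299
grip_force: 30.0
```

```bash
python3 f.py
```

```text
[0.6295 0.0195 0.131 ] [ 1.2968 -0.0505  1.2458] [0.6226 0.5891 0.3854] [2.6483 1.6888 0.002 ] 26.65
```

Emit:
{"api": "carry_out", "payload": {
  "steps": [
    [0,0,0,0,0,0.4,0.2],
    [0,0,0,0,0,0.8,0.2],
    [0,0,0,0,0,1.5,0.2],
    [0,0,0,0,0,3,0.2],
    [0,0,0,0,0,5.5,0.2],
    [0,0,0,0,0,8.2,0.2],
    [0,0,0,-0.5,-1,8.2,0.2],
    [0,0,0,-2,-4,8.2,0.2],
    [0,0,0,-4,-8,8.2,0.2],
    [0,0,0,-6,-12,8.2,0.2],
    [0,0,0,-7.5,-16,8.2,0.2],
    [0,0,0,-7.8,-20,8.2,0.2]
  ]
}}

```text
time: 27.9
position: [0.5477, -0.1829, 0.2124]
tool_rot: [-2.648, -1.686, -0.0]
ft_force: [0.9, 1.0, -1.2]
grip_width: 0.297
grip_force: 30.0
```

Emit:
{"api": "carry_out", "payload": {
  "steps": [
    [0,0,0,0,-4,0,0.2],
    [0,0,0,0,-8,0,0.2],
    [0,0,0,0,-12,0,0.2],
    [0,0,0,0,-14.5,0,0.2],
    [0,0,0,0,-16.3,0,0.2],
    [0,0,0,0,-16.3,0,0.2],
    [0,0,0,0,-16.3,0,0.2]
  ]
}}

```text
time: 28.6
position: [0.5497, -0.3435, 0.212]
tool_rot: [-2.649, -1.687, 0.001]
ft_force: [-0.3, 0.1, -1.5]
grip_width: 0.294
grip_force: 30.0
```

```bash
python3 f.py
```

```text
[ 0.5508 -0.3424  0.2123] [-0.1407  0.0939 -1.3871] [0.4052 0.4365 0.6842] [-2.6474 -1.6911 -0.0007] 28.95
```

Emit:
{"api": "carry_out", "payload": {
  "steps": [
    [0,0,0,0.1,-0.15,0,0.2],
    [0,0,0,0.1,-0.15,-1.5,0.2],
    [0,0,0,0.1,-0.15,-4,0.2],
    [0,0,0,0.1,-0.15,-6.5,0.2],
    [0,0,0,0.1,-0.15,-8.5,0.2],
    [0,0,0,0.1,-0.15,-9.5,0.2],
    [0,0,0,0.1,-0.15,-9.9,0.2],
    [0,0,0,0.1,-0.15,-9.9,0.2],
    [0,0,0,0.1,-0.15,-9.9,0.2]
  ]
}}

```text
time: 29.9
position: [0.5521, -0.3457, 0.1142]
tool_rot: [2.648, 1.688, 0.001]
ft_force: [0.6, -0.1, -2.0]
grip_width: 0.296
grip_force: 30.0
```

```bash
python3 f.py
```

```text
[ 0.5519 -0.3455  0.114 ] [-0.165   0.174  -1.4898] [0.6396 0.2913 0.4835] [2.6485 1.689  0.0003] 30.25
```

Emit:
{"api": "carry_out", "payload": {
  "steps": [
    [0,0,0,0,0.13,0,0.2],
    [0,0,0,0,0.13,-0.1,0.2],
    [0,0,0,0,0.13,-0.15,0.2],
    [0,0,0,0,0.13,-0.15,0.2]
  ]
}}

```text
time: 30.7
position: [0.5517, -0.3437, 0.1125]
tool_rot: [-2.649, -1.689, -0.001]
ft_force: [-0.8, 1.3, 2.4]
grip_width: 0.298
grip_force: 30.0
```

```bash
python3 f.py
```

```text
[ 0.5517 -0.3437  0.1125] [-1.3402  2.1148  4.2968] [0.5735 0.3469 1.2936] [-2.6487 -1.6893 -0.0009] 31.05
```

The collar is resting on the prongs, so I'll release slowly and rise.

Emit:
{"api": "carry_out", "payload": {
  "steps": [
    [0,0,0,0,0,0,0.35],
    [0,0,0,0,0,0,0.45],
    [0,0,0,0,0,0,0.6],
    [0,0,0,0,0,0,0.8],
    [0,0,0,0,0,0,0.9],
    [0,0,0,0,0,1,0.9],
    [0,0,0,0,0,3,0.9],
    [0,0,0,0,0,6,0.9],
    [0,0,0,0,0,10,0.9],
    [0,0,0,0,0,13,0.9],
    [0,0,0,0,0,13,0.9]
  ]
}}

```text
time: 32.2
position: [0.5533, -0.3461, 0.2481]
tool_rot: [2.642, 1.684, 0.007]
ft_force: [0.9, -0.0, 0.1]
grip_width: 0.896
grip_force: 0.0
```

Emit:
{"api": "carry_out", "payload": {
  "steps": [
    [0,0,0,0,4,0,0.9],
    [0,0,0,0,8,0,0.9],
    [0,0,0,0,12,0,0.9],
    [0,0,0,0,16,0,0.9],
    [0,0,0,0,20,0,0.9],
    [0,0,0,0,22,0,0.9],
    [0,0,0,0,22,0,0.9],
    [0,0,0,0,22,0,0.9]
  ]
}}

```text
time: 33.0
position: [0.5514, -0.1243, 0.2421]
tool_rot: [2.648, 1.69, -0.0]
ft_force: [-0.2, -0.7, -0.0]
grip_width: 0.903
grip_force: 0.0
```

Run:
```python
from m import *
np.set_printoptions(precision=4,suppress=True)
t,K,T=snap("top");s,K2,T2=snap("side")
for a,c,m in comps(t,(425,200,80,70),(24,90,240),(35,170,255))[:1]: print("handle",a,c,rect(m,K,T,.166))
hs=comps(s,(330,285,60,30),(20,150,203),(35,255,255))[:1]
for h in hs: print(h[0],h[1],tri(c,K,T,h[1],K2,T2))
for a,c,m in comps(t,(425,200,80,70),(12,60,60),(22,255,255))[:1]: print("collar",a,c,rect(m,K,T,.096))
st=ctrl.get_state();print(st["time"],st["position"],st["qd"])
cv2.imwrite("pics/c9.png",np.hstack([cv2.resize(t[80:380,140:540],(400,300)),cv2.resize(s[270:375,300:440],(400,300),interpolation=cv2.INTER_CUBIC)]))
```

```text
handle 107 [481.4766 229.3364] (array([ 549.5565, -341.8913]), 24.56724739074707, 23.99513816833496, 65.39038848876953)
101 [357.2574 300.8119] (array([ 0.55  , -0.3426,  0.1639]), np.float64(0.0004927620196467426))
collar 196 [472.8776 235.2704] (array([ 548.2362, -340.7928]), 45.24477005004883, 41.056480407714844, 24.31119728088379)
33.1 [ 0.5512 -0.1259  0.2421] [ 0.0104  0.0038  0.0019 -0.0026 -0.0042  0.0015 -0.0006]
```

View pics/c9.png

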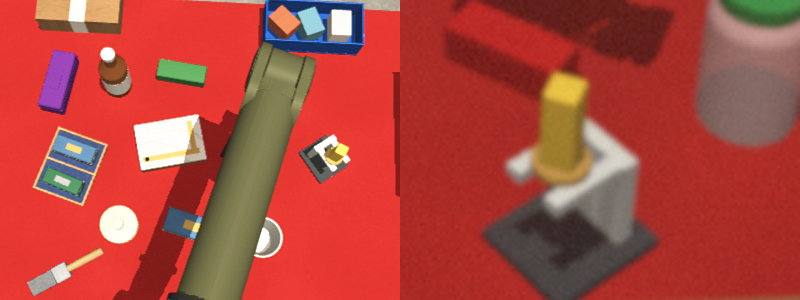

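The burnisher hangs upright in the fork about 2.5 mm from where it started (handle at (481,229) in the top view). The blue box is in its bay, and none of the other things visible look moved. Handing in.

```bash
python3 -c "
from bench import ctrl
print(ctrl.close_job())"
```

```text
the job is handed in; nothing more can be done
None
```

I handed the job in at about 33 s: the box is in the bay within about 2 mm of its middle, the seam is burnished end to end, and the burnisher hangs upright about 2.5 mm from where it started; the hand-in returned no verdict.

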